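# Shut the sliding lid of a kitchen caddy and lock it with a hooded push-push lock

### The arm

A 6-joint arm with a two-finger parallel gripper is mounted at the origin on a cart in front of the work surface, level with it; the furniture and walls round the work are solid. World frame = base frame: x ahead of the robot, y to its left, z up, the work surface at z = 0. Lengths are in m, angles in rad, forces in N, time in s.
With the tool pointing down it reaches from about 0.35 to 0.775 m from the base axis. Payload 7.3 kg.
Tool frame: the origin (TCP) lies at the very end of the fingers, on their centre line; the grasp point (between the pads) lies 19 mm behind it; z points along the fingers, y is the direction in which the jaws open and shut (so a half turn about z gives the same grasp; the last joint's range is limited). The gripper opens to 92 mm and grips with 3 to 60 N. Pads are 19 mm wide; open, the fingers measure 130 mm over their backs; the gripper's body (75 mm by 190 mm) begins 47 mm behind the grasp point.
Start: joints at [-1.372, 0.342, 1.524, -0, 1.275, -0.146], TCP at [0.177, -0.494, 0.227] pointing down, gripper open.
Joint ranges: [-2.53, 2.53], [-0.77, 2.02], [0.04, 2.7], [-1, 4.14], [0.28, 2.66], [-3.11, 3.11]. Speed limits (rad/s): [2.57, 2.57, 3.14, 3.14, 3.14, 3.14].

### API

Orientations are given as a 3x3 rotation matrix whose columns are the frame's x, y, z axes.
In Python, from workcell import manip, cams gives the robot as it stands. Calls block until the motion is done:
- manip.move_pose(position, orientation): joint-space move of the TCP to a pose.
- manip.movel(position, rot=None, rate=0.15): straight line of the TCP; rot=None keeps the orientation; rate is the mean speed in m/s.
- manip.move_j(angles): joint-space move.
- manip.gripper_to(opening): opening from 0.0 (shut) to 1.0 (fully open); the grip force is fixed at half the most; returns when the fingers have stopped.
- manip.pause(seconds).
- manip.solve_ik(position, orientation): joint angles nearest the present ones, or None.
- cams.read_camera(name): name is "scene" or "top"; returns (picture, depth): 384x512x3 uint8, red, green, blue; 384x512 float32, m along the optical axis (not along the pixel's ray), 0 where there is no reading.
- cams.camera_info(name): a dict with "intrinsics" (3x3 intrinsics, pixels), "R" (3x3) and "t" (3): a world point X has camera coordinates R X + t. Camera axes: x right, y down, z forward; pixel columns grow to the right and rows downward; lengths in m; the calibration is good to about 2 mm. A picture is of the moment at which its call begins. camera_info takes no time and is no camera call.
A pose or a line that the arm cannot do raises manip.MotionError and nothing moves.
- manip.finish_job(): hands the job in, once; it reports no verdict.
Readings, each from a call of its own:
- manip.get_time_s(): time.
- manip.get_joint_positions(): joint angles.
- manip.get_dq(): joint speeds.
- manip.get_joint_torque(): joint torques, N m.
- manip.get_ee_pos(): TCP position.
- manip.get_eef_rot(): TCP orientation.
- manip.get_wrist_force(): force on the tool from outside, world axes, zero at the start.
- manip.get_torque(): the same for the moment, N m.
- manip.get_grip_width(): opening from 0.0 (shut) to 1.0 (fully open).
Only numpy, scipy, OpenCV 4.12 (cv2) and the standard library are available. Lean on these libraries where they do the work, as an engineer would, in place of code of your own. Each camera call takes 0.05 s, during which the arm holds its last target.

### The job

Slide the lid of the wooden caddy fully shut and leave it locked with the push-push lock under the grey cap on its end block. Each full press clicks the lock over, down or up, and the cap looks the same either way: it may be down already, and then its bolt keeps the lid from closing, so never force the lid or the cap. Once the lid is shut and locked, feel for it: press the cap lightly until it meets the lock's plunger low down, which shows that it has stayed down, then let go; leave the jar, the bowl and the stamp where they stand.

Things in the scene. Friction and masses are not known exactly. Their poses are not given: they have to be found in the camera images.
- caddy: Fixed brown wooden caddy on the counter, 130 x 220 mm and 70 mm high. Origin under its middle at counter height; z up, y along its length. Open tray (with a tin and a small bowl in it) from y = -110 to +46 mm; solid block with the lock from y = +46 to +110 mm, its top 72 mm above the counter.
- lid: Brown wooden lid, 112 x 152 x 8 mm, slides along the caddy's y; its top is 68.5 mm above the counter. Shut, this origin is at (0, 0, 60.5) mm of the caddy and the lid rests on a stop; it opens to the caddy's -y, starts 45 to 85 mm open. Sliding takes about 1.5 N. If the lock is down, its bolt stops the lid 15 mm short of shut. Locked shut it has 2 mm of play. Keep under 25 N, squeezing included.
- lid_bar (a point): Middle of the top of the lid's dark crossbar (100 mm along the caddy's x, 12 mm along y, 22 mm high, its top 90.5 mm above the counter). Fully shut this point lies at (0, -35, 90.5) mm of the caddy. With the lid 2 to 15 mm from shut the bolt would land on the lid and the lock cannot be pressed.
- cap: Round grey hood over the lock, 35 mm across, flat on top, in a steel collar (top 76.5 mm above the counter) at (0, +78) mm of the caddy. Slides straight down 18 mm on its own light spring (1 to 2 N) to a hard end and always springs back to the same height. Lock up: it meets the unseen plunger 3 mm down; lock down: 8 mm down. Press with less than 22 N. Origin on its axis, 70 mm up.
- cap_top (a point): Middle of the cap's flat top, 100 mm above the counter when not pressed. The plunger under it starts to yield at about 9 N (lock up) or 10 N (lock down); some 15 mm of cap travel, at about 12 N, clicks it over (16 to 17 mm is sure), and it changes state as the cap is let up again. Starts in either state.
- keeper: Fixed seat inside the lock, out of sight, 45 mm above the counter on the cap's axis; it bears the plunger's spring (about 10 N) only while the lock is down. Its pose tells nothing of the state.
- jar: Loose glass jar with pebbles, 72 x 63 x 85 mm, on the counter behind the caddy; origin under its middle. Not to be moved.
- bowl: Loose small rough bowl, 71 x 68 x 30 mm, on the counter to the left front of the caddy; origin under its middle. Not to be moved.
- stamp: Loose turned wooden stamp, 28 mm wide and 62 mm high, on the counter to the left of the caddy; origin under its middle. Not to be moved.

How it is judged:
By the outcome, as a careful person would: the job done as asked, in the order asked, and still so for the second after the job is handed in, with the robot touching nothing.
It also fails if it takes over 61 s, if anything falls off the work surface, if the arm or the gripper's body presses on something with over 40 N, if the wrist force passes 120 N, or if a joint passes its speed limit or range.

## Working session

There is one attempt and no reset: what is moved stays moved. The work goes in short steps, each a Python script; the robot and the scene stay as the last script left them, time stands still between calls to the robot, and variables do not carry over. Pictures are saved under pics/ and viewed, and the job is handed in when it is done.

```bash
mkdir -p pics; ls; python3 - <<'E'
from workcell import manip, cams
import cv2, numpy as np
for n in("scene","top"):
    p,d=cams.read_camera(n); cv2.imwrite(f"pics/{n}0.png",p[...,::-1]); np.savez(f"{n}0.npz",p=p,d=d)
    i=cams.camera_info(n); print(n,i["intrinsics"],i["R"],i["t"],(d>0).mean())
print(manip.get_time_s(),manip.get_ee_pos(),manip.get_eef_rot(),manip.get_wrist_force(),manip.get_grip_width())
E
```

```text
pics
scene [[490.21043705   0.         263.03852157]
 [  0.         490.21043705 198.89599752]
 [  0.           0.           1.        ]] [[-0.90643121 -0.42229783  0.0068564 ]
 [-0.25960692  0.54427529 -0.79772718]
 [ 0.33314669 -0.72486478 -0.60297954]] [0.45093102 0.25023572 0.81288331] 0.9961649576822916
top [[364.56043562   0.         258.46437051]
 [  0.         364.56043562 191.98898863]
 [  0.           0.           1.        ]] [[-0.06401733 -0.99794103 -0.00393365]
 [-0.96904612  0.06310456 -0.23867853]
 [ 0.23843533 -0.01146768 -0.97109067]] [-0.03597344  0.57432351  0.79626925] 0.99591064453125
0.1 [ 0.17739785 -0.49374397  0.22612946] [[ 9.41151036e-01  3.37986175e-01 -2.70085615e-04]
 [ 3.37986227e-01 -9.41150123e-01  1.32516646e-03]
 [ 1.93696832e-04 -1.33846700e-03 -9.99999085e-01]] [ 0.14152967 -0.01863815 -0.05792262] 0.9970098939011712
```

View pics/scene0.png

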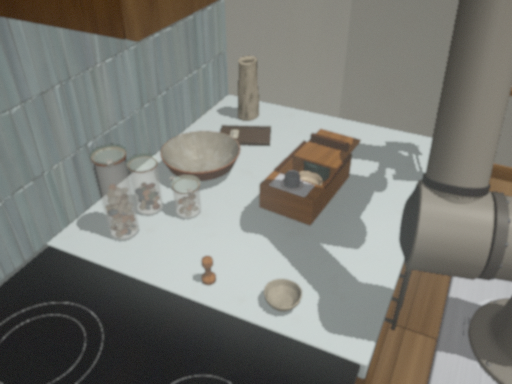

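View pics/top0.png

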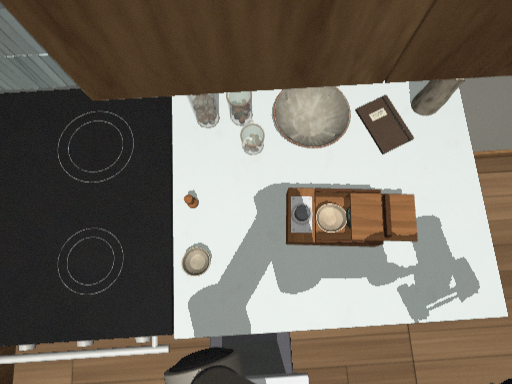

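The top view shows the caddy at about columns 287-415 and rows 188-246. The cap is at (302,213) and the lid is open to the right, with its dark bar at about (385,217). The bowl is at (196,261), the stamp at (191,200) and the jar at (252,138). Next I'll zoom in and measure.

```bash
cat > h.py <<'E'
import numpy as np, cv2
from workcell import manip, cams
def ray(n,u,v,z):
    i=cams.camera_info(n);K,R,t=np.array(i["intrinsics"]),np.array(i["R"]),np.array(i["t"])
    d=R.T@np.linalg.inv(K)@np.array([u,v,1.]);c=-R.T@t
    return c+d*(z-c[2])/d[2]
def proj(n,X):
    i=cams.camera_info(n);x=np.array(i["R"])@X+np.array(i["t"]);p=np.array(i["intrinsics"])@x;return p[:2]/p[2]
def cloud(n,d):
    i=cams.camera_info(n);K,R,t=np.array(i["intrinsics"]),np.array(i["R"]),np.array(i["t"])
    v,u=np.mgrid[:d.shape[0],:d.shape[1]]
    P=np.stack([u,v,np.ones_like(u)],-1)@np.linalg.inv(K).T*d[...,None]
    return (P-t)@R
E
python3 - <<'E'
from h import *
z=np.load("top0.npz");p,d=z["p"],z["d"]
s=np.load("scene0.npz")
cv2.imwrite("pics/topc.png",cv2.resize(p[175:260,275:425,::-1],None,fx=5,fy=5,interpolation=cv2.INTER_NEAREST))
cv2.imwrite("pics/scc.png",cv2.resize(s["p"][120:225,250:370,::-1],None,fx=5,fy=5,interpolation=cv2.INTER_NEAREST))
P=cloud("top",d); 
for u,v in[(302,213),(350,60),(200,90),(297,195),(370,215),(400,215)]: print(u,v,P[v,u].round(3))
# heights map
m=(P[...,2]>0.055)&(P[...,2]<0.11)&(np.mgrid[:384,:512][0]>180)&(np.mgrid[:384,:512][0]<255)&(np.mgrid[:384,:512][1]>275)
Q=P[m];print(len(Q),cv2.minAreaRect(Q[:,:2].astype(np.float32)),Q.min(0),Q.max(0))
for a,b in((.055,.066),(.066,.0695),(.0695,.074),(.074,.085),(.085,.095),(.095,.11)):
    k=m&(P[...,2]>a)&(P[...,2]<b);Q=P[k]
    if len(Q)>3: print(a,b,len(Q),Q.mean(0),cv2.minAreaRect(Q[:,:2].astype(np.float32)))
E
```

```text
302 213 [ 0.508 -0.167  0.1  ]
350 60 [ 0.614 -0.187  0.524]
200 90 [ 0.613 -0.     0.477]
297 195 [ 0.557 -0.163  0.073]
370 215 [ 0.499 -0.329  0.07 ]
400 215 [ 0.494 -0.4    0.068]
5242 ((0.5017678737640381, -0.2860448956489563), (0.299375057220459, 0.13037830591201782), 84.81761932373047) [ 0.43128812 -0.43897866  0.05509675] [ 0.57836268 -0.13145205  0.10383385]
0.055 0.066 210 [ 0.50012741 -0.25800713  0.06129989] ((0.4984685182571411, -0.28379109501838684), (0.29561883211135864, 0.12334473431110382), 84.9056167602539)
0.066 0.0695 1789 [ 0.49416636 -0.33313181  0.06830262] ((0.5017697811126709, -0.2867066264152527), (0.2980692684650421, 0.1302526295185089), 84.8257827758789)
0.0695 0.074 2494 [ 0.50109815 -0.27831406  0.07107898] ((0.501620888710022, -0.2859857678413391), (0.29658305644989014, 0.13011594116687775), 85.08158874511719)
0.074 0.085 313 [ 0.5065002  -0.21672772  0.07707168] ((0.5025179386138916, -0.27202361822128296), (0.25552815198898315, 0.12708821892738342), 84.63308715820312)
0.085 0.095 260 [ 0.49367522 -0.35303954  0.09060352] ((0.48238542675971985, -0.2674788236618042), (0.09831372648477554, 0.2216167449951172), 7.337079048156738)
0.095 0.11 176 [ 0.51162832 -0.16828586  0.09985263] ((0.5128906965255737, -0.16868044435977936), (0.03278462588787079, 0.03300194814801216), 32.77629089355469)
```

View pics/topc.png

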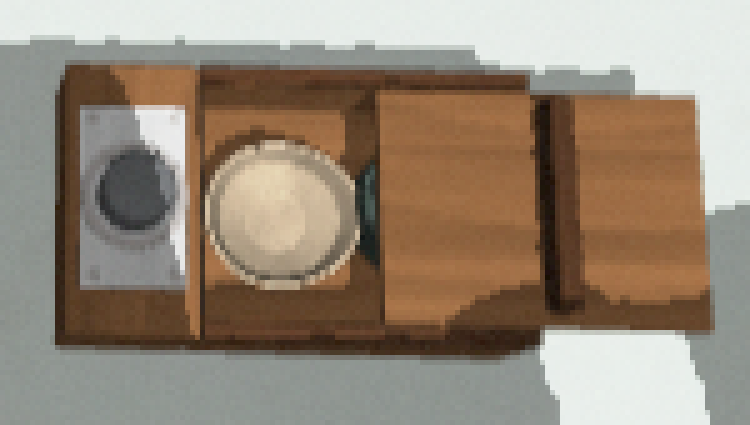

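View pics/scc.png

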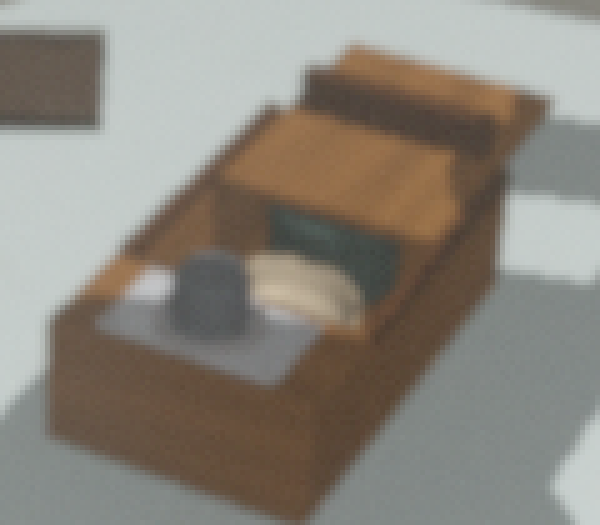

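```bash
python3 - <<'E'
from h import *
for n in("top","scene"):
    z=np.load(n+"0.npz");P=cloud(n,z["d"])
    c=(abs(P[...,0]-.512)<.03)&(abs(P[...,1]+.168)<.03)&(P[...,2]>.095)&(P[...,2]<.106)
    (x,y),r=cv2.minEnclosingCircle(P[c][:,:2].astype(np.float32));print(n,"cap",P[c].mean(0),x,y,r,c.sum())
    b=(abs(P[...,0]-.495)<.08)&(abs(P[...,1]+.353)<.05)&(P[...,2]>.0865)&(P[...,2]<.095)
    print(n,"bar",P[b].mean(0),cv2.minAreaRect(P[b][:,:2].astype(np.float32)),b.sum())
    q=(P[...,0]>.42)&(P[...,0]<.6)&(P[...,1]>-.46)&(P[...,1]<-.1)&(P[...,2]>.064)&(P[...,2]<.11)
    r=cv2.minAreaRect(P[q][:,:2].astype(np.float32));print(r)
    # left block / rim outer edges
    q&=P[...,1]>-.33
    print(cv2.minAreaRect(P[q][:,:2].astype(np.float32)), cv2.boxPoints(cv2.minAreaRect(P[q][:,:2].astype(np.float32))))
z=np.load("top0.npz");P=cloud("top",z["d"])
v,u=np.mgrid[:384,:512]
for nm,m in dict(stamp=(abs(u-191)<12)&(abs(v-200)<12),bowl=(abs(u-196)<25)&(abs(v-261)<25),jar=(abs(u-252)<18)&(abs(v-138)<22),cab=(v<60)).items():
    k=m&(P[...,2]>.012);print(nm,P[k].min(0),P[k].max(0))
E
```

```text
top cap [ 0.51162832 -0.16828586  0.09985263] 0.512376606464386 -0.16829170286655426 0.01760127581655979 176
top bar [ 0.4931023  -0.36240122  0.09075437] ((0.4946170151233673, -0.3628879487514496), (0.01224277913570404, 0.09965312480926514), 85.50760650634766) 237
((0.5018224716186523, -0.286050021648407), (0.2993699908256531, 0.13026943802833557), 84.8144302368164)
((0.5063341856002808, -0.23633554577827454), (0.19953250885009766, 0.13026943802833557), 84.8144302368164) [[ 0.43244898 -0.3298065 ]
 [ 0.5621853  -0.34158045]
 [ 0.5802194  -0.14286458]
 [ 0.45048308 -0.13109064]]
scene cap [ 0.50654453 -0.16529938  0.09994074] 0.5081981420516968 -0.16755400598049164 0.01777162402868271 136
scene bar [ 0.48756422 -0.36155798  0.09025494] ((0.48990654945373535, -0.3639161288738251), (0.016932129859924316, 0.09944082796573639), 84.36664581298828) 157
((0.49753671884536743, -0.28651583194732666), (0.3034306466579437, 0.13201206922531128), 85.02227020263672)
((0.5013123154640198, -0.23533836007118225), (0.2008785605430603, 0.13054846227169037), 84.96068572998047) [[ 0.42746788 -0.32965577]
 [ 0.55751175 -0.34112304]
 [ 0.57515675 -0.14102095]
 [ 0.44511288 -0.12955368]]
stamp [0.55874323 0.08220106 0.0122457 ] [0.58199703 0.10784712 0.06336038]
bowl [ 0.36438432 -0.06301044  0.01201864] [0.45740642 0.11974675 0.91018682]
jar [ 0.36438432 -0.09643975  0.01215717] [ 0.79051712 -0.02378935  0.91018682]
cab [ 0.36438432 -0.39414229  0.1236441 ] [0.92832205 0.52711928 0.91018682]
```

The cap is at about (0.510,-0.168). The caddy's +y axis points at 84.8° in the world, and the lid is about 82 mm open. I'll feel the lock state first while the bolt is clear of the lid.

```bash
cat >> h.py <<'E'
a=np.deg2rad(84.85);Y=np.array([np.cos(a),np.sin(a),0]);X=np.array([np.sin(a),-np.cos(a),0]);Z=np.array([0,0,1.])
R0=np.column_stack([Y,X,-Z])
CAP=np.array([.5103,-.1680,0]); BAR0=np.array([.4925,-.3632,0])
def fz(): return manip.get_wrist_force()
def st(l=""): print(l,round(manip.get_time_s(),2),np.round(manip.get_ee_pos(),4),np.round(manip.get_wrist_force(),2))
def feel(z0=.103,z1=.094,lim=6,step=.001):
    for z in np.arange(z0,z1-1e-6,-step):
        manip.movel(CAP+[0,0,z],rate=.03); manip.pause(.05)
        f=manip.get_wrist_force()[2]; print(round(z,4),round(manip.get_ee_pos()[2],4),round(f,2))
        if f>lim: break
E
python3 - <<'E'
from h import *
R1=np.column_stack([-Y,-X,-Z])
q=manip.get_joint_positions()
s=[(manip.solve_ik(CAP+[0,0,.16],R),R) for R in(R0,R1)];print(q.round(2) if hasattr(q,'round') else q,s)
c=[x for x in s if x[0] is not None]
R=min(c,key=lambda x:abs(np.array(x[0])-q).max())[1]
manip.gripper_to(0.0)
p=manip.get_ee_pos(); manip.move_pose(CAP+[0,0,.16],R);st()
manip.movel(CAP+[0,0,.104],rate=.1);st()
feel()
st()
E
```

```text
[-1.37  0.34  1.52 -0.    1.28 -0.15] [(array([-4.60733532e-01,  4.26417798e-01,  1.59036211e+00, -4.44089210e-16,
        1.12481275e+00, -3.70849076e-01]), array([[ 0.08976347,  0.99596311, -0.        ],
       [ 0.99596311, -0.08976347, -0.        ],
       [ 0.        ,  0.        , -1.        ]])), (array([-4.60733532e-01,  4.26417798e-01,  1.59036211e+00, -4.44089210e-16,
        1.12481275e+00,  2.77074358e+00]), array([[-0.08976347, -0.99596311, -0.        ],
       [-0.99596311,  0.08976347, -0.        ],
       [-0.        , -0.        , -1.        ]]))]
 3.26 [ 0.5101 -0.169   0.1602] [ 0.46  0.25 -0.12]
 3.97 [ 0.5106 -0.1684  0.1044] [-0.56 -0.19  0.97]
0.103 0.1034 0.31
0.102 0.102 0.18
0.101 0.1009 -0.61
0.1 0.1001 0.7
0.099 0.099 0.82
0.098 0.098 0.92
0.097 0.0971 2.65
0.096 0.0967 8.42
 6.37 [ 0.5104 -0.168   0.0967] [-2.28  0.2   8.42]
```

At 3.3 mm of travel the force is already 8.4 N, so the lock is up. Next I'll push the lid shut from behind its bar with the closed fingers, without gripping it.

```bash
python3 - <<'E'
from h import *
manip.movel(CAP+[0,0,.145],rate=.12)
B=CAP-Y*(.113+.0824)
s=B-Y*.032
manip.movel(s+[0,0,.145],rate=.2);manip.movel(s+[0,0,.076],rate=.12);st("down")
fin=CAP-Y*(.113+.0155)
L=np.dot(fin-s,Y);print("L",L)
d=0.0;log=[]
while d<L+.004:
    rem=L-d
    d+= .012 if rem>.035 else (.004 if rem>.010 else .001)
    manip.movel(s+Y*d+[0,0,.076],rate=.06 if rem>.03 else .03)
    f=manip.get_wrist_force();fy=-np.dot(f,Y)
    print(round(1e3*(L-d),1),round(1e3*np.dot(fin-manip.get_ee_pos(),Y),1),round(fy,2),f.round(1))
    if fy>6: break
st()
for n in("scene","top"):
    p,dd=cams.read_camera(n); cv2.imwrite(f"pics/{n}1.png",p[...,::-1])
    cv2.imwrite(f"pics/{n}1c.png",cv2.resize(p[120:260,250:425,::-1],None,fx=4,fy=4))
E
```

```text
down 8.93 [ 0.4904 -0.3946  0.0767] [-0.58  0.57  1.34]
L 0.09889999999999999
86.9 86.5 0.69 [ 0.4 -0.7 -1.1]
74.9 74.3 0.23 [ 0.2 -0.3 -0.5]
62.9 62.2 -0.64 [ 0.9  0.6 -0.3]
50.9 50.3 0.73 [-0.3 -0.7  0.6]
38.9 38.3 0.04 [ 0.9 -0.1 -0.2]
26.9 26.3 0.31 [ 0.  -0.3 -0.3]
22.9 22.7 0.17 [-0.2 -0.2  0.1]
18.9 18.6 0.07 [-0.1 -0.1  1.1]
14.9 14.6 0.53 [-0.8 -0.5  0.4]
10.9 10.5 -0.58 [0.4 0.6 0.8]
6.9 6.6 0.04 [ 0.5 -0.1 -0.3]
5.9 5.8 0.22 [ 0.5 -0.3 -0.7]
4.9 4.9 0.4 [-0.2 -0.4 -0.6]
3.9 3.9 0.45 [ 0.1 -0.5 -0.8]
2.9 2.8 0.35 [ 0.1 -0.4 -1.3]
1.9 2.4 4.73 [-0.9 -4.7 -0.8]
0.9 2.3 7.74 [-1.5 -7.6 -2.2]
 13.95 [ 0.4986 -0.2983  0.076 ] [-1.49 -7.64 -2.17]
```

View pics/top1c.png

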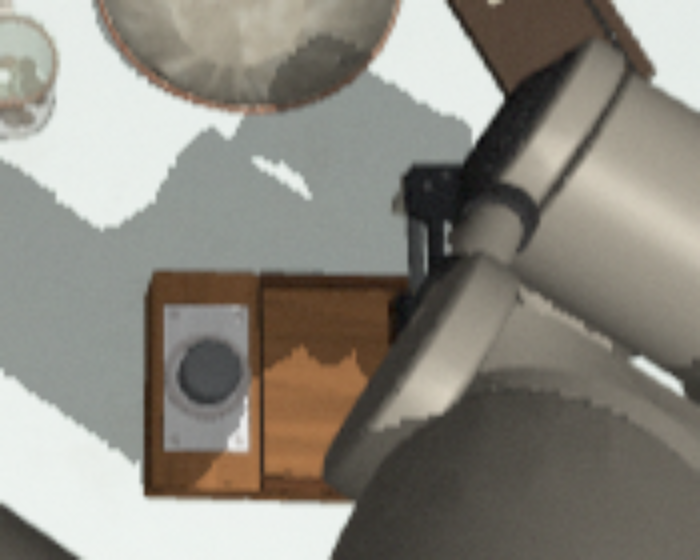

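View pics/scene1c.png

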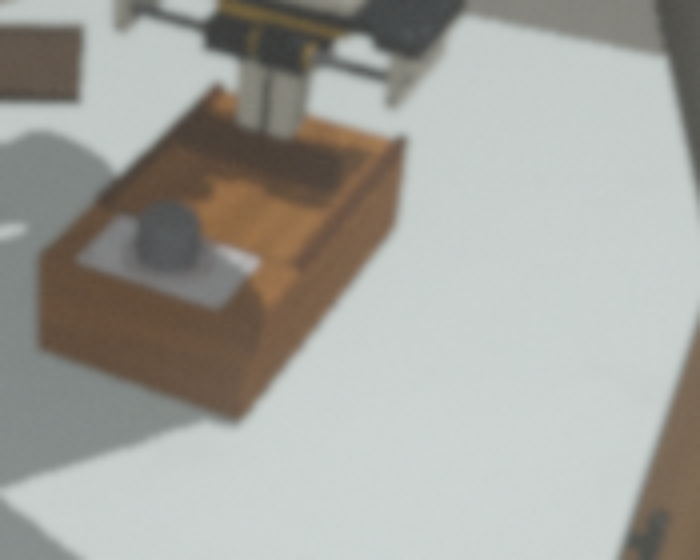

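The lid reaches the end block in both views. I'll back off, go above the cap and measure the bar again before pressing.

```bash
python3 - <<'E'
from h import *
p=manip.get_ee_pos()
manip.movel(p-Y*.010,rate=.06);manip.movel(p-Y*.010+[0,0,.09],rate=.15)
for k in range(2):
    if k: manip.movel(CAP+[0,0,.165],rate=.2);st()
    for n in("scene","top"):
        im,d=cams.read_camera(n);P=cloud(n,d)
        cv2.imwrite(f"pics/{n}2{k}.png",cv2.resize(im[120:260,250:425,::-1],None,fx=4,fy=4))
        rel=P-CAP;yy=rel@Y;xx=rel@X
        b=(abs(xx)<.055)&(abs(yy+.113)<.03)&(P[...,2]>.0865)&(P[...,2]<.095)
        c=(np.hypot(xx,yy)<.03)&(P[...,2]>.095)&(P[...,2]<.105)
        print(k,n,"bar",b.sum(),c.sum())
        for m,l in((b,'bar'),(c,'cap')):
            if m.sum()>20: print(l,(yy[m].min()+yy[m].max())/2,np.percentile(yy[m],[1,50,99]).round(4),xx[m].min().round(3),xx[m].max().round(3))
E
```

```text
0 scene bar 176 133
bar -0.1135967792187027 [-0.1209 -0.1118 -0.1057] -0.052 0.047
cap 1.0858215928472026e-07 [-0.0152  0.0029  0.0149] -0.02 0.015
0 top bar 143 172
bar -0.11353301035968943 [-0.1193 -0.1124 -0.1073] -0.018 0.049
cap 0.00028056892711093937 [-0.0155  0.0003  0.0159] -0.014 0.017
 16.1 [ 0.5104 -0.1686  0.165 ] [ 0.12 -1.07  0.02]
1 scene bar 179 136
bar -0.1135993806331331 [-0.1208 -0.111  -0.1063] -0.053 0.047
cap -0.00035964170050927814 [-0.0153  0.003   0.0151] -0.019 0.015
1 top bar 154 0
bar -0.11351683531410828 [-0.1194 -0.1121 -0.1073] -0.036 0.045
```

The bar sits 113.5 mm from the cap in both views, against 113 mm when shut, so the lid is closed. Now a full press.

```bash
python3 - <<'E'
from h import *
manip.movel(CAP+[0,0,.103],rate=.12)
manip.movel(CAP+[0,0,.098],rate=.04)
z=.098
while z>.081:
    z-=.001
    manip.movel(CAP+[0,0,z],rate=.03)
    f=manip.get_wrist_force();e=manip.get_ee_pos()
    print(round(z,4),round(e[2],4),f.round(1))
    if f[2]>18 or e[2]<=.0836: break
manip.movel(CAP+[0,0,.104],rate=.04);manip.pause(.2);st()
E
```

```text
0.097 0.0973 [ 0.4 -0.7  1.5]
0.096 0.0967 [-1.2  0.4  6.8]
0.095 0.096 [-1.5  0.2  9.1]
0.094 0.095 [-2.2  1.2  8.3]
0.093 0.0941 [-1.9  0.7  9.9]
0.092 0.0931 [-2.9 -0.1  9. ]
0.091 0.0921 [-2.1  0.4 10. ]
0.09 0.0911 [-2.   1.2 10.7]
0.089 0.0902 [-2.7  1.5 10.1]
0.088 0.0892 [-2.   0.4 10.1]
0.087 0.0882 [-2.9  0.7 10.4]
0.086 0.0873 [-2.1  0.9 10.7]
0.085 0.0863 [-2.   1.  11.1]
0.084 0.0853 [-2.3  0.5 12.1]
0.083 0.0844 [-3.4  1.  10.8]
0.082 0.0834 [-3.2  1.2 12.9]
 22.04 [ 0.5101 -0.1679  0.1036] [ 0.29 -0.63  0.24]
```

Next, the light feel. I'll stop as soon as the plunger is met, which should be about 8 mm down.

```bash
python3 - <<'E'
from h import *
feel(z0=.1005,z1=.0895,lim=5.0)
manip.movel(CAP+[0,0,.104],rate=.05);manip.movel(CAP+[0,0,.17],rate=.15);st()
for n in("scene","top"):
    im,d=cams.read_camera(n);P=cloud(n,d)
    cv2.imwrite(f"pics/{n}3.png",im[...,::-1])
    yy=(P-CAP)@Y;xx=(P-CAP)@X
    b=(abs(xx)<.055)&(abs(yy+.113)<.03)&(P[...,2]>.0865)&(P[...,2]<.095)
    print(n,(yy[b].min()+yy[b].max())/2)
E
```

```text
0.1005 0.1003 -0.41
0.0995 0.0995 0.71
0.0985 0.0985 0.75
0.0975 0.0975 1.22
0.0965 0.0965 0.64
0.0955 0.0955 1.71
0.0945 0.0945 0.77
0.0935 0.0935 1.15
0.0925 0.0925 1.16
0.0915 0.0918 5.47
 26.05 [ 0.5098 -0.1678  0.1692] [0.47 0.05 0.2 ]
scene -0.11297822667968094
top -0.1137574601122689
```

```bash
python3 - <<'E'
from h import *
a=cv2.imread("pics/scene0.png");b=cv2.imread("pics/scene3.png")
cv2.imwrite("pics/cmp.png",np.vstack([a[150:320,:390],b[150:320,:390]]))
E
```

```text
(no output)
```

View pics/cmp.png

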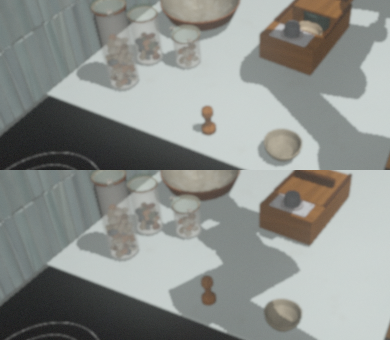

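The before/after view shows the jar (187,47), stamp (208,120) and bowl (283,145) in the same places, and the lid shut. I'll hand it in.

```bash
python3 -c "
from h import *
st();manip.finish_job()"
```

```text
26.15 [ 0.5096 -0.1677  0.1686] [-0.53  0.99 -0.73]
the job is handed in; nothing more can be done
```

The lid is fully shut and locked, and I handed the job in at about 26 s with the arm clear of everything.

- **Lock state at the start:** a light press met the plunger 3 mm down, so the lock was up and the lid was free to close.
- **Closing the lid:** I pushed the bar from behind with closed fingers. It hit the stop at about 8 N. The bar then measured 113.5 mm from the cap, against 113 mm when shut.
- **Locking:** one full press of about 16.5 mm took at most 13 N.
- **Final feel:** the cap moved at about 1 N until it met the plunger 8.2 mm down at 5.5 N, so the lock has stayed down. I then let go.
- **Last pictures:** the bar was 113.0 mm from the cap in the scene view and 113.8 mm in the top view. The jar, bowl and stamp looked unmoved.

No check failed. Two disagreements came up along the way: the two cameras differed by about 4 mm along world x, so I used the average. The lid also met its stop 2 mm earlier than I had reckoned, and the bar measurements showed it was shut.

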